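# Pack the parts case and latch it

## Task

Pack the field-repair case: lay the heat sinks that are on the bench in its wide compartment and the relays and terminal block in its narrow one, then close the lid without slamming it, tip the catch's wire loop over so that its bar sits behind the keeper on the lid, and throw the lever over past its toggle point until it lies fully home. Leave the jar, the tin and the battery where they are.

Things in the scene. Friction and masses are not known exactly. Their poses are not given: they have to be found in the camera images.
- case: Open aluminium carrying case, 140 (x) x 240 (y) x 50 mm high, fixed. Origin: centre of its underside, z up. Its lid is hinged at the +x rim; its draw catch sits outside the middle of the -x wall on a black bracket (54 mm wide, 39 mm high, to x = -125 mm). Walls 4 mm, floor 5 mm thick; a 4 mm divider at y = 18 mm, top at z = 37 mm. 45 mm of height inside with the lid shut.
- wide (a point): Centre of the floor of the wide compartment, the one farther from the robot: y -116 to 16 mm, x -66 to 66 mm in the case's frame. Axes as the case.
- narrow (a point): Centre of the floor of the narrow compartment, the one nearer the robot: y 20 to 116 mm, x -66 to 66 mm in the case's frame. Axes as the case.
- case_lid (a joint): Lid angle in rad: 0 shut, 1.8 to 2.0 as found (open, leaning back). The hinge runs along the case's y at case x 70, z 50 mm. It is stiff: the lid stays at any angle and 0.2 N m of friction (beside its 0.2 kg) resists turning. The lid is a plate 140 x 240 x 8 mm.
- lid_edge (a point): Middle of the lid's free edge, on its outer face (the upper one when shut), 140 mm from the hinge line. Frame of the lid: as the case's when shut.
- keeper (a point): Seat of the loop's bar (bar centre) in the steel keeper on the lid's outer face, 18 mm from the free edge, 7.5 mm over the face. Frame of the lid. The keeper is 22 mm wide along y; its wall stands on the -x side (free edge), rising 6 mm above the seat with a 2 mm lip; its foot reaches 17 mm in +x. The bar goes down from above on the +x side of the wall.
- lever_pivot (a point): Axis of the catch's lever (along the case's y), at case x -107, y 0, z 55 mm.
- lever (a joint): Lever angle in rad: 0 = handle straight up, growing as it is thrown away from the case (to its -x) to 1.571 = handle level, at its stop. Least -0.35. As found -0.30 to 0.12, held by light friction (0.012 N m). With the loop hooked, tension builds from about 0.7, peaks at the toggle point 1.32 (a few newtons at the handle); beyond it the lever goes home and stays.
- lever_tip (a point): On the lever's handle, 60 mm from the pivot, 3 mm short of its end. The handle is a strip 18 mm wide (along the case's y) and 5 mm thick; its last 18 mm is a black grip 24 mm wide and 6 mm thick. z along the handle outward.
- loop_root (a joint): Angle in rad of the catch's wire loop on the lever; the loop's elevation above the case's +x direction is this value plus the lever's. As found 2.1 (its stop: the loop leans back, away from the case, beyond the handle). It swings freely: tipped past the vertical towards the case it falls by itself.
- loop_bar (a point): Centre of the cross bar (5 mm thick, along the case's y) of the U-shaped wire loop, 37 mm wide over its arms, 69.5 mm from its pin on the lever (16 mm from the lever's pivot) and sprung lengthwise (8 N/mm). With the lever as found and the lid shut, the tipped loop's bar comes down 5 to 13 mm behind the keeper's seat. x along the loop outward.
- heatsink_1_mid (a point): Finned aluminium heat sink, 40 x 40 mm and 20 mm tall (fins up). The point is its centre, 10 mm above its underside; x runs along the fins, y across them, z up. One of the loose parts to pack; may be absent (None).
- heatsink_2_mid (a point): Finned aluminium heat sink, 40 x 40 mm and 20 mm tall (fins up). The point is its centre, 10 mm above its underside; x runs along the fins, y across them, z up. One of the loose parts to pack; may be absent (None).
- relay_1_mid (a point): Small dark blue relay block, 12 mm (x) x 28 mm (y) x 17 mm tall (z). The point is its centre, about 8.5 mm above its underside. One of the loose parts to pack; may be absent (None).
- relay_2_mid (a point): Small dark blue relay block, 12 mm (x) x 28 mm (y) x 17 mm tall (z). The point is its centre, about 8.5 mm above its underside. One of the loose parts to pack; may be absent (None).
- terminal_mid (a point): Green screw terminal block, 11 mm (x) x 41 mm (y) x 14 mm tall (z). The point is its centre, 7 mm above its underside. One of the loose parts to pack; may be absent (None).
- jar_mid (a point): Small jar of screws with a lid, 41 mm across, 34 mm tall; the point is its centre. A bystander, to be left where it stands.
- tin_mid (a point): Round flat white tin, 49 mm across, 18 mm tall; the point is its centre. A bystander, to be left where it stands.
- battery_mid (a point): Block battery standing upright, 17 x 26 x 48 mm; the point is its centre. A bystander, to be left where it stands.

How it is judged:
On the way, in this order (a step that is already met when the one before it is completed fails the run):
1. all parts lie in their compartments (x of heatsink_1_mid in the frame of case between -0.066 and 0.066 m and y of heatsink_1_mid in the frame of case between -0.116 and 0.016 m and z of heatsink_1_mid in the frame of case between 0.004 and 0.032 m and x of heatsink_2_mid in the frame of case between -0.066 and 0.066 m and y of heatsink_2_mid in the frame of case between -0.116 and 0.016 m and z of heatsink_2_mid in the frame of case between 0.004 and 0.032 m and x of relay_1_mid in the frame of case between -0.066 and 0.066 m and y of relay_1_mid in the frame of case between 0.02 and 0.116 m and z of relay_1_mid in the frame of case between 0.004 and 0.032 m and x of relay_2_mid in the frame of case between -0.066 and 0.066 m and y of relay_2_mid in the frame of case between 0.02 and 0.116 m and z of relay_2_mid in the frame of case between 0.004 and 0.032 m and x of terminal_mid in the frame of case between -0.066 and 0.066 m and y of terminal_mid in the frame of case between 0.02 and 0.116 m and z of terminal_mid in the frame of case between 0.004 and 0.032 m), for 0.2 s.
2. the lid is shut on the packed parts (all of step 1 and value of joint case_lid below 0.05 rad), for 0.2 s.
3. the loop's bar is down behind the keeper's wall, lever not yet thrown (value of joint case_lid below 0.05 rad and x of loop_bar in the frame of keeper between -0.003 and 0.018 m and z of loop_bar in the frame of keeper between -0.004 and 0.004 m and y of loop_bar in the frame of keeper between -0.01 and 0.01 m and value of joint lever below 1.2 rad), for 0.2 s.
4. the lever is home with the bar pulled into the keeper's seat (value of joint case_lid below 0.05 rad and x of loop_bar in the frame of keeper between -0.003 and 0.004 m and z of loop_bar in the frame of keeper between -0.004 and 0.004 m and y of loop_bar in the frame of keeper between -0.01 and 0.01 m and value of joint lever above 1.48 rad), for 0.2 s.
At the end, for the whole second after the job is handed in: Every heat sink present lies inside the wide compartment and every relay and terminal block present inside the narrow one ; the lid is shut (within 0.05 rad); the loop's bar is in the keeper's seat (within 3 to 4 mm); the lever is past its toggle point and home (over 1.48 rad) (all of step 1 and all of step 4); the robot touches nothing.
It fails at once if the lid is slammed (closing faster than 2.5 rad/s) (velocity of joint case_lid below -2.5 rad/s).
It fails at once if the jar, the tin or the battery is pushed aside (over 40 mm) (distance of any of jar_mid, tin_mid, battery_mid from where it was at the start of the episode above 0.04 m).
Of heatsink_1, heatsink_2, relay_1, relay_2, terminal only 4 to 5 are there at a start; the rules pass over those that are not, and their reading is None.
At some moment in a run one of heatsink_1, heatsink_2, relay_1, relay_2, terminal may be knocked a few centimetres aside while the robot is not near it.
Once in a run the grip may slacken for a moment while it holds something.
It also fails if it takes over 208 s, if anything falls off the work surface, if the arm or the gripper's body presses on something with over 40 N, if the wrist force passes 120 N, or if a joint passes its speed limit or range.

## Robot

A 6-joint arm with a two-finger parallel gripper is mounted at the origin on a cart in front of the work surface, level with it; the furniture and walls round the work are solid. World frame = base frame: x ahead of the robot, y to its left, z up, the work surface at z = 0. Lengths are in m, angles in rad, forces in N, time in s.
With the tool pointing down it reaches from about 0.275 to 1 m from the base axis. Payload 8.4 kg.
Tool frame: the origin (TCP) lies midway between the tips of the shut fingers; the grasp point (between the pads) lies 19 mm behind it; z points along the fingers, y is the line along which they close (so a half turn about z gives the same grasp; the last joint's range is limited). The gripper opens to 85 mm and grips with 20 to 120 N. Pads are 22 mm wide; open, the fingers measure 114 mm over their backs; the gripper's body (76 mm by 85 mm) begins 54 mm behind the grasp point. The pads swing forward as they close: fully open they stand 13 mm farther back than shut.
Start: joints at [1.193, 0.353, 1.633, -0, 1.155, -0.002], TCP at [0.229, 0.581, 0.231] pointing down, gripper open.
Joint ranges: [-2.63, 2.63], [-0.92, 2.1], [0.06, 2.66], [-1.3, 4.44], [0, 2.69], [-3.02, 3.02]. Speed limits (rad/s): [2.22, 2.22, 2.79, 3.14, 3.14, 3.14].

## Interface

Orientations are given as a unit quaternion [w, x, y, z].
In Python, from plant import state, snapshot, get_calibration, finish_job gives the robot as it stands.
- The arm moves only by the tool servo_tool, never from a script. Its argument "targets" is a list that holds one entry, the list of rows, each a list of 6 numbers: the shift along the world's x, y, z in units of 120 mm (1.0 is 120 mm), then the turn, a rotation vector about the world's x, y, z in units of 0.5 rad (1.0 is 0.5 rad). A call has 1 to 10 rows; each row shifts and turns the commanded pose from where the row before left it; what a row does not reach is not made up. A row lasts 1/12 s, in which the tool goes at most 41.7 mm and 7.16 degrees, less where a joint would pass 70% of its speed; a pose out of reach is approached as far as the arm can. A call with a number of a shift or a turn outside -1 to 1 is refused whole. A call with a gripper value outside its range is refused whole. "fingers" is the finger opening in mm, from 0 to 85.4, set as the call begins (left out, the last holds). The fingers move at their own pace and stop on an object; "squeeze" is the grip in N (left out, the last holds). Time passes only in rows, so rows that do not move let the fingers close. It gives the time, the measured TCP pose, the force, the opening and the grip force at its end, in the units of the state.
- state(): the state, without advancing time (a new reading comes with each control period).
- snapshot(name): name is "scene" or "top"; returns (picture, depth): 420x560x3 uint8, blue, green, red; 420x560 float32, m along the optical axis (not along the pixel's ray), 0 where there is no reading.
- get_calibration(name): a dict with "camera_matrix" (3x3 intrinsics, pixels), "extrinsics" (4x4, takes a point from camera to world coordinates). Camera axes: x right, y up, looking along -z (the intrinsics and any distortion apply to the point x, -y, -z); pixel columns grow to the right and rows downward; lengths in m; the calibration is good to about 2 mm. A picture is of the moment at which its call begins. get_calibration takes no time and is no camera call.
- finish_job(): hands the job in; it is judged then, once.
The state is a dict: "time_s": time; "joints": joint angles; "dq": joint speeds; "joint_torque": joint torques, N m; "tcp_pos": TCP position; "tcp_rot": TCP orientation; "force": force on the tool from outside, world axes, zero at the start; "wrist_torque": the same for the moment, N m; "finger_gap": opening from 0.0 (shut) to 1.0 (fully open); "gripper_force": force on a finger pad.
Only numpy, scipy, OpenCV 4.12 (cv2) and the standard library are available. Lean on these libraries where they do the work, as an engineer would, in place of code of your own. Each camera call takes 0.05 s, during which the arm holds its last target. There are 200 camera calls.

## Working session

There is one attempt and no reset: what is moved stays moved. The work goes in short steps, Python scripts to look and compute and a tool call to move; the robot and the scene stay as the last step left them, time stands still between calls to the robot, and variables do not carry over. Pictures are saved under pics/ and viewed, at most 14 in all, crops included, and the job is handed in when it is done.

Besides the shell and the picture viewer there is one more tool, called after "Request:" as a command line: name --argument value ..., lists and objects as JSON in quotes. servo_tool: Moves the arm, as the interface text tells. Shifts and turns lie within -1 to 1; 1 stands for 120 mm of shift or 0.5 rad of turn. Its arguments: {"type":"object","properties":{"targets":{"type":"array"},"fingers":{"type":"number"},"squeeze":{"type":"number"}},"required":["targets"]}

```bash
ls; mkdir -p pics; cat > h.py <<'E'
import numpy as np, cv2
from plant import state, snapshot, get_calibration, finish_job
def cloud(name):
    im,d=snapshot(name); c=get_calibration(name); K=np.array(c["camera_matrix"]); T=np.array(c["extrinsics"])
    v,u=np.mgrid[0:d.shape[0],0:d.shape[1]]
    x=(u-K[0,2])/K[0,0]*d; y=-(v-K[1,2])/K[1,1]*d
    P=np.stack([x,y,-d,np.ones_like(d)],-1)@T.T
    P=P[...,:3]; P[d==0]=np.nan
    return im,P
E
python3 - <<'E'
from h import *
for n in("scene","top"):
    im,P=cloud(n); cv2.imwrite(f"pics/{n}0.png",im); np.save(f"{n}0.npy",P); c=get_calibration(n); print(n,{k:np.round(v,3).tolist() if not isinstance(v,str) else v for k,v in c.items()})
print(state())
E
```

```text
pics
scene {'camera_matrix': [[524.83, 0.0, 286.373], [0.0, 524.83, 214.789], [0.0, 0.0, 1.0]], 'extrinsics': [[0.781, 0.444, -0.439, 0.032], [-0.624, 0.547, -0.559, -0.659], [-0.008, 0.71, 0.704, 0.94], [0.0, 0.0, 0.0, 1.0]]}
top {'camera_matrix': [[501.951, 0.0, 275.964], [0.0, 501.951, 206.438], [0.0, 0.0, 1.0]], 'extrinsics': [[0.018, 0.994, -0.107, 0.414], [-1.0, 0.019, 0.012, 0.003], [0.014, 0.107, 0.994, 1.207], [0.0, 0.0, 0.0, 1.0]]}
{'time_s': 0.1, 'joints': array([ 1.19260776e+00,  3.53572971e-01,  1.63402328e+00, -1.39726636e-06,
        1.15521921e+00, -2.40953358e-03]), 'dq': array([ 0.00114886, -0.00107445, -0.00079571,  0.00053775, -0.00083206,
       -0.00148155]), 'joint_torque': array([-1.60643649e-03, -6.06356907e+01, -3.42821038e+01, -5.18112427e-05,
        3.76194963e-03,  3.00217221e-05]), 'tcp_pos': array([0.22922718, 0.58100361, 0.23065607]), 'tcp_rot': array([-1.15020968e-04,  1.86785658e-01,  9.82400501e-01, -6.00486593e-04]), 'force': array([ 0.31471818,  0.00970658, -0.61361552]), 'wrist_torque': array([-0.05448885, -0.02767134, -0.05749346]), 'gripper_force': 0.0, 'finger_gap': 0.9981594574231925}
```

View pics/top0.png

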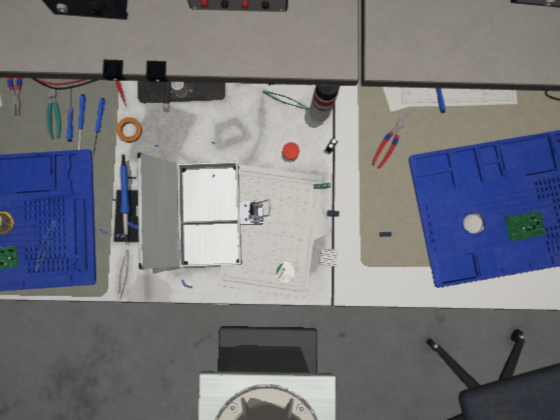

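View pics/scene0.png

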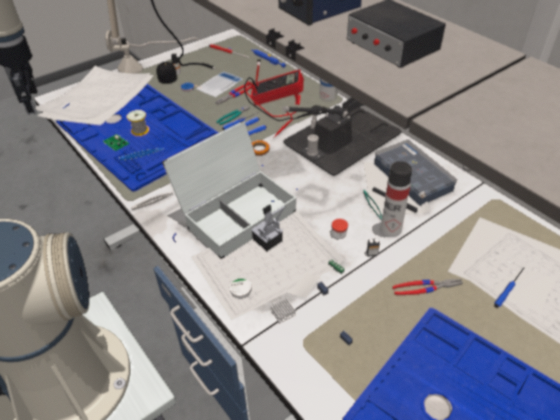

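The top view shows the case at about (210,215) with its lid leaning left (world +y) and the catch at (258,211). The parts are a heat sink (328,258), relays (333,213) and (386,235), and a terminal (321,186). The battery (333,145), jar (291,151) and tin (285,270) are bystanders. Only one heat sink is visible.

```bash
cat > seg.py <<'E'
from h import *
def seg(P,im,lo=.007,zmax=.06,xr=(.2,.75),yr=(-.5,.1)):
    m=(P[...,2]>lo)&(P[...,2]<zmax)&(P[...,0]>xr[0])&(P[...,0]<xr[1])&(P[...,1]>yr[0])&(P[...,1]<yr[1])
    n,l,s,c=cv2.connectedComponentsWithStats(m.astype(np.uint8),connectivity=8)
    for i in range(1,n):
        if s[i,4]<12: continue
        q=P[l==i]; zt=np.percentile(q[:,2],80); t=q[q[:,2]>zt-.006]
        r=cv2.minAreaRect((t[:,:2]*1000).astype(np.float32))
        print("px",c[i].round(),"n",s[i,4],"mid",t[:,:2].mean(0).round(4),"ztop",zt.round(4),"rect",np.round(r[0],1),np.round(r[1],1),round(r[2],1),"bgr",im[l==i].mean(0).round())
E
python3 - <<'E'
from seg import *
for n in("top","scene"):
    P=np.load(n+"0.npy"); im=cv2.imread(f"pics/{n}0.png"); print(n); seg(P,im)
    print("table z", [np.nanmedian(P[(abs(P[...,0]-x)<.02)&(abs(P[...,1]-y)<.02)][:,2]).round(4) for x,y in((.35,-.02),(.45,-.1),(.3,-.3),(.62,-.1))])
P=np.load("top0.npy")
for nm,(u,v) in dict(rimTL=(181,166),rimTR=(238,165),rimBL=(183,264),rimBR=(239,263),div=(210,221),floorw=(210,195),floorn=(210,243),lidTL=(142,156),lidBL=(140,268),lidmid=(141,212)).items():
    print(nm,P[v,u].round(4))
im=cv2.imread("pics/top0.png"); a=cv2.resize(im[135:285,225:405],None,fx=4,fy=4,interpolation=cv2.INTER_CUBIC); cv2.imwrite("pics/t1.png",a)
E
```

```text
top
px [387. 145.] n 360 mid [ 0.6986 -0.279 ] ztop 0.0137 rect [ 699. -279.] [ 33.6 121.5] 61.4 bgr [ 79.  71. 129.]
px [331. 145.] n 104 mid [ 0.6913 -0.1387] ztop 0.0462 rect [ 691.6 -139.1] [16.4 25.7] 57.8 bgr [100. 102. 102.]
px [290. 151.] n 250 mid [ 0.6756 -0.0418] ztop 0.0349 rect [675.6 -41.7] [39.1 39.7] 43.6 bgr [ 67.  78. 174.]
px [447. 213.] n 5096 mid [ 0.5353 -0.4223] ztop 0.0146 rect [ 531.1 -443. ] [325.6 173.2] 10.3 bgr [140.  66.  47.]
px [241. 214.] n 726 mid [0.5167 0.0758] ztop 0.0495 rect [523.3  64.7] [ 69.  238.4] 90.0 bgr [170. 170. 169.]
px [313. 177.] n 100 mid [ 0.6166 -0.0982] ztop 0.0127 rect [614.7 -93.7] [49.3 19.2] 84.3 bgr [173. 178. 180.]
px [321. 185.] n 82 mid [ 0.5956 -0.1178] ztop 0.0148 rect [ 595.8 -118.2] [11.  39.2] 5.8 bgr [ 90. 109.  86.]
px [260. 209.] n 58 mid [0.5322 0.0275] ztop 0.0408 rect [533.   27.8] [28.9 11.7] 1.1 bgr [172. 169. 168.]
px [332. 213.] n 64 mid [ 0.5301 -0.146 ] ztop 0.0172 rect [ 530.2 -146.4] [27.1 11.6] 88.0 bgr [78. 68. 63.]
px [327. 228.] n 26 mid [ 0.4934 -0.1346] ztop 0.0105 rect [ 493.2 -134.3] [22.4  8.3
[... 1715 characters left out ...]
 mid [ 0.4263 -0.1415] ztop 0.0192 rect [ 426.5 -140.4] [41.1 40. ] 83.4 bgr [154. 157. 163.]
px [421. 374.] n 7068 mid [ 0.5395 -0.4233] ztop 0.015 rect [ 535.8 -444.5] [323.6 170.7] 10.6 bgr [167.  77.  52.]
px [346. 337.] n 107 mid [ 0.483  -0.2753] ztop 0.0194 rect [ 482.9 -275. ] [13.7 28.1] 3.8 bgr [91. 83. 81.]
table z [np.float64(-0.1838), np.float64(0.0003), np.float64(-0.0025), np.float64(0.007)]
rimTL [0.632  0.2154 0.0354]
rimTR [0.6436 0.0833 0.0011]
rimBL [0.4019 0.2062 0.0105]
rimBR [0.4069 0.0718 0.0492]
div [0.5031 0.1429 0.0347]
floorw [0.5683 0.1486 0.0043]
floorn [0.4528 0.145  0.0032]
lidTL [0.6257 0.2722 0.1738]
lidBL [0.3941 0.2641 0.1793]
lidmid [0.5077 0.2668 0.1819]
```

View pics/t1.png

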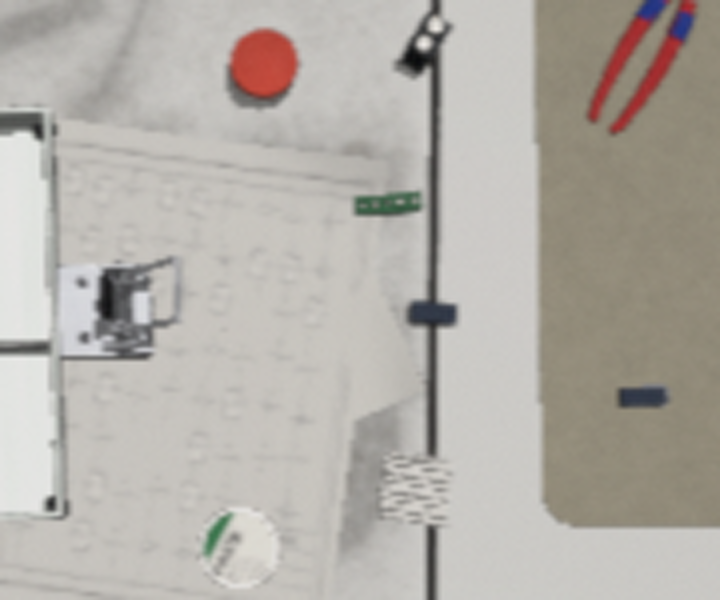

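The crop confirms one heat sink at (417,490) and the relays at (432,314) and (642,397). The terminal is at (387,204), and the case's edge is turned by about 2°. Next I'll fit the case frame and the lid.

```bash
python3 - <<'E'
from h import *
for n in("top","scene"):
    P=np.load(n+"0.npy"); q=P.reshape(-1,3)
    w=q[(q[:,2]>.038)&(q[:,2]<.054)&(q[:,0]>.38)&(q[:,0]<.67)&(q[:,1]>.0)&(q[:,1]<.26)]
    # -x wall: away from the catch
    f=w[(w[:,1]<.1)&(abs(w[:,0]-.523)>.045)&(w[:,0]>.42)&(w[:,0]<.63)&(w[:,1]>.05)]
    k=np.polyfit(f[:,0],f[:,1],1); print(n,"wall slope deg",np.degrees(np.arctan(k[0])),"y at x=.523",np.polyval(k,.523),"std",np.std(f[:,1]-np.polyval(k,f[:,0])),"z",np.median(f[:,2]),"yspread",np.percentile(f[:,1]-np.polyval(k,f[:,0]),[2,98]))
    e=w[(w[:,1]>.10)&(w[:,1]<.19)]; 
    print(" near/far wall x range", np.percentile(e[e[:,0]<.45][:,0],[2,50,98]) if (e[:,0]<.45).any() else None, np.percentile(e[e[:,0]>.6][:,0],[2,50,98]))
    d=q[(q[:,2]>.03)&(q[:,2]<.045)&(q[:,0]>.48)&(q[:,0]<.53)&(q[:,1]>.1)&(q[:,1]<.19)]; print(" divider",np.median(d,0),len(d))
    L=q[(q[:,2]>.08)&(q[:,2]<.2)&(q[:,0]>.38)&(q[:,0]<.66)&(q[:,1]>.18)&(q[:,1]<.32)]
    c=np.median(L,0); print(" lid n",len(L),"fit y=a+bx+cz",np.linalg.lstsq(np.c_[np.ones(len(L)),L[:,0]-.52,L[:,2]-.05],L[:,1],rcond=None)[0],"zmax",np.percentile(L[:,2],99.5))
    t=q[(q[:,2]>.05)&(q[:,2]<.16)&(abs(q[:,0]-.525)<.04)&(q[:,1]<.09)&(q[:,1]>-.05)]
    print(" catch pts",len(t)); 
    for z in np.arange(.05,.16,.01):
        s=t[(t[:,2]>=z)&(t[:,2]<z+.01)]
        if len(s)>2: print("  z%.3f"%z,len(s),"x",s[:,0].min().round(3),s[:,0].max().round(3),"y",s[:,1].min().round(3),s[:,1].max().round(3))
E
```

```text
top wall slope deg 3.221109034354598 y at x=.523 0.07836054219562334 std 0.0011872625495716914 z 0.0499320543808246 yspread [-0.00173929  0.00183258]
 near/far wall x range [0.39801362 0.40217059 0.406303  ] [0.6339115  0.63760482 0.64103122]
 divider [0.50243411 0.14698001 0.03631283] 73
 lid n 3590 fit y=a+bx+cz [0.21565975 0.05913275 0.42323071] zmax 0.1815030987740187
 catch pts 269
  z0.050 58 x 0.492 0.564 y 0.03 0.083
  z0.060 35 x 0.503 0.549 y 0.031 0.05
  z0.070 45 x 0.509 0.546 y 0.031 0.041
  z0.080 19 x 0.508 0.546 y 0.027 0.042
  z0.090 7 x 0.51 0.545 y 0.025 0.041
  z0.100 18 x 0.509 0.544 y 0.018 0.047
  z0.110 39 x 0.51 0.545 y 0.015 0.049
  z0.120 11 x 0.51 0.546 y 0.007 0.049
  z0.130 37 x 0.51 0.545 y 0.005 0.01
scene wall slope deg 3.612493002689619 y at x=.523 0.07483629255294373 std 0.0016589388129526449 z 0.046377981469407026 yspread [-0.00333576  0.00310067]
 near/far wall x range [0.39778408 0.40193083 0.40596595] [0.63376069 0.63796813 0.64294847]
 divider [0.50215939 0.14172863 0.0353659 ] 82
 lid n 3824 fit y=a+bx+cz [0.2143029  0.05922797 0.40963543] zmax 0.18029897377041756
 catch pts 352
  z0.050 81 x 0.493 0.56 y 0.025 0.077
  z0.060 44 x 0.503 0.55 y 0.025 0.046
  z0.070 39 x 0.509 0.545 y 0.027 0.042
  z0.080 26 x 0.508 0.547 y 0.022 0.041
  z0.090 36 x 0.51 0.546 y 0.018 0.044
  z0.100 35 x 0.51 0.546 y 0.013 0.043
  z0.110 46 x 0.509 0.545 y 0.008 0.049
  z0.120 11 x 0.511 0.548 y 0.004 0.01
  z0.130 34 x 0.512 0.547 y -0.001 0.006
```

Request:
servo_tool --targets '[[[0.1,-0.1,0.28,0,0,-0.25],[0.12,-0.24,0.1,0,0,-0.25],[0.15,-0.3,0,0,0,-0.25],[0.15,-0.3,0,0,0,-0.25],[0.15,-0.3,0,0,0,-0.25],[0.15,-0.3,0,0,0,-0.25],[0.15,-0.3,0,0,0,-0.25],[0.15,-0.3,0,0,0,-0.25],[0.15,-0.3,0,0,0,-0.19],[0.15,-0.3,0,0,0,0]]]' --fingers 40 --squeeze 40

```text
time_s: 0.93
tcp_pos: [0.4, 0.2507, 0.2768]
tcp_rot: [-0.0, 0.673, 0.74, -0.0]
force: [1.4, 0.5, 0.3]
finger_gap: 0.466
gripper_force: 0.0
```

Request:
servo_tool --targets '[[[0.157,-0.306,0,0,0,0],[0.157,-0.306,0,0,0,0],[0.157,-0.306,0,0,0,0],[0.157,-0.306,0,0,0,0],[0.157,-0.306,0,0,0,0],[0.157,-0.306,0,0,0,0],[0.157,-0.306,0,0,0,0],[0.157,-0.306,0,0,0,0],[0.157,-0.306,0,0,0,0],[0.157,-0.306,0,0,0,0]]]' --fingers 34

```text
time_s: 1.77
tcp_pos: [0.5885, -0.1167, 0.2766]
tcp_rot: [-0.0, 0.671, 0.741, -0.0]
force: [0.3, 0.7, -0.3]
finger_gap: 0.396
gripper_force: 0.0
```

```bash
python3 - <<'E'
from h import *
for n in("top","scene"):
    q=np.load(n+"0.npy").reshape(-1,3)
    print(n)
    for x in np.arange(.57,.65,.01):
        print("%.2f"%x,[ (lambda s: round(float(np.median(s))*1000) if len(s) else None)(q[(abs(q[:,0]-x)<.005)&(abs(q[:,1]-y)<.005)][:,2]) for y in np.arange(-.06,-.16,-.01)])
print(state()["tcp_pos"],state()["tcp_rot"])
E
```

```text
top
0.57 [1, 0, 0, 0, -1, 0, -1, -1, 0, -1]
0.58 [0, 1, -1, 1, 1, 1, 0, -1, -1, -1]
0.59 [1, 0, 0, 1, 5, 9, 5, 0, 0, -1]
0.60 [2, 1, 3, 3, 5, 11, 14, 13, 0, -1]
0.61 [4, 2, 5, 6, 6, 8, 1, 0, -2, -1]
0.62 [5, 7, 6, 9, 12, 13, 1, 0, -1, -1]
0.63 [3, 2, 3, 0, 0, 1, -1, -1, -1, -2]
0.64 [1, 0, 1, 0, -1, -1, 0, 0, 0, -1]
0.65 [2, 1, 1, -1, 0, 0, -1, -1, 0, -1]
scene
0.57 [0, 1, 0, -1, 0, 0, 1, 0, 0, 0]
0.58 [2, 1, 0, 1, 1, 0, -1, 0, 0, 0]
0.59 [2, 0, 2, 2, 5, 6, 3, 3, 2, -1]
0.60 [2, 1, 4, 4, 13, 13, 13, 13, 9, -1]
0.61 [3, 4, 4, 6, 7, 8, 9, 0, 0, 0]
0.62 [5, 6, 7, 9, 10, 12, 2, 0, 0, 0]
0.63 [5, 7, 7, 6, 6, 0, 0, 0, 1, -1]
0.64 [0, 1, 0, 0, 0, 1, 0, 1, 1, -1]
0.65 [1, -1, 0, 0, -1, 2, 0, 1, 0, -1]
[ 0.5885077  -0.11671945  0.27657712] [-2.45085489e-04  6.70996092e-01  7.41460840e-01 -8.25610071e-05]
```

Request:
servo_tool --targets '[[[0.023,-0.117,-0.26,0,0,0],[0,0,-0.34,0,0,0],[0,0,-0.34,0,0,0],[0,0,-0.34,0,0,0],[0,0,-0.34,0,0,0],[0,0,-0.34,0,0,0],[0,0,-0.2,0,0,0],[0,0,-0.1,0,0,0]]]' --fingers 34

```text
time_s: 2.43
tcp_pos: [0.5881, -0.1281, 0.0016]
tcp_rot: [-0.003, 0.671, 0.742, -0.002]
force: [-1.1, 0.9, 0.8]
finger_gap: 0.397
gripper_force: 0.0
```

Request:
servo_tool --targets '[[[0,0,0,0,0,0],[0,0,0,0,0,0],[0,0,0,0,0,0],[0,0,0,0,0,0],[0,0,0,0,0,0]]]' --fingers 0

```text
time_s: 2.85
tcp_pos: [0.5922, -0.1289, 0.0075]
tcp_rot: [0.001, 0.671, 0.742, 0.001]
force: [0.1, 0.1, -0.1]
finger_gap: 0.109
gripper_force: 41.7
```

Request:
servo_tool --targets '[[[0,0,0.2,0,0,0],[0,0,0.33,0,0,0],[0,0,0.33,0,0,0],[0,0,0.33,0,0,0],[-0.05,0.1,0.28,0,0,0],[-0.13,0.25,0.05,0,0,0],[-0.14,0.26,0,0,0,0],[-0.14,0.26,0,0,0,0],[-0.14,0.26,0,0,0,0],[-0.14,0.26,0,0,0,0]]]'

```text
time_s: 3.68
tcp_pos: [0.5014, 0.0393, 0.1894]
tcp_rot: [0.001, 0.671, 0.741, 0.001]
force: [0.3, 1.1, -0.2]
finger_gap: 0.11
gripper_force: 41.7
```

Request:
servo_tool --targets '[[[-0.14,0.26,0,0,0,-0.08],[-0.14,0.26,0,0,0,0],[-0.14,0.26,0,0,0,0],[-0.1,0.2,0,0,0,0],[-0.05,0.1,0,0,0,0],[0,0,0,0,0,0]]]'

```text
time_s: 4.18
tcp_pos: [0.4328, 0.1699, 0.1892]
tcp_rot: [0.0, 0.685, 0.729, 0.001]
force: [0.5, -0.1, 0.3]
finger_gap: 0.112
gripper_force: 41.7
```

Request:
servo_tool --targets '[[[0.035,-0.125,0,0,0,0],[0,0,-0.2,0,0,0],[0,0,-0.25,0,0,0],[0,0,-0.25,0,0,0],[0,0,-0.25,0,0,0],[0,0,-0.2,0,0,0],[0,0,-0.15,0,0,0],[0,0,-0.1,0,0,0],[0,0,-0.06,0,0,0],[0,0,0,0,0,0]]]'

```text
time_s: 5.02
tcp_pos: [0.4378, 0.1521, 0.0122]
tcp_rot: [-0.0, 0.686, 0.728, -0.001]
force: [-0.0, -0.5, 0.4]
finger_gap: 0.108
gripper_force: 41.7
```

Request:
servo_tool --targets '[[[0,0,0,0,0,0],[0,0,0,0,0,0],[0,0,0,0,0,0],[0,0,0.1,0,0,0],[0,0,0.3,0,0,0],[0,0,0.3,0,0,0],[0,0,0.3,0,0,0],[0,0,0.3,0,0,0],[0,0,0.3,0,0,0],[0,0,0,0,0,0]]]' --fingers 26

```text
time_s: 5.85
tcp_pos: [0.4416, 0.154, 0.2124]
tcp_rot: [0.003, 0.686, 0.728, 0.005]
force: [1.3, 0.5, 0.2]
finger_gap: 0.305
gripper_force: 0.0
```

Request:
servo_tool --targets '[[[0.07,-0.2,0,0,0,-0.15],[0.07,-0.27,0,0,0,0],[0.08,-0.28,0,0,0,0],[0.08,-0.28,0,0,0,0],[0.08,-0.28,0,0,0,0],[0.08,-0.28,0,0,0,0],[0.08,-0.28,0,0,0,0],[0.08,-0.28,0,0,0,0],[0.08,-0.26,0,0,0,0],[0.05,-0.1,0,0,0,0]]]' --fingers 34

```text
time_s: 6.68
tcp_pos: [0.5289, -0.1521, 0.2059]
tcp_rot: [0.001, 0.713, 0.701, 0.0]
force: [0.1, -0.3, 0.1]
finger_gap: 0.399
gripper_force: 0.0
```

```bash
python3 - <<'E'
from seg import *
im,P=cloud("scene"); cv2.imwrite("pics/s1.png",im)
seg(P,im,xr=(.38,.65),yr=(-.3,-.1)); 
print("in case"); seg(P,im,lo=.009,zmax=.034,xr=(.40,.64),yr=(.08,.21))
print(state()["tcp_pos"])
E
```

```text
px [339. 258.] n 53 mid [ 0.6173 -0.111 ] ztop 0.0138 rect [ 617.8 -110. ] [21.3 20.8] 50.7 bgr [202. 207. 214.]
px [323. 287.] n 85 mid [ 0.5303 -0.1503] ztop 0.0167 rect [ 531.8 -148.5] [29.4 13.9] 84.3 bgr [85. 78. 77.]
px [306. 293.] n 20 mid [ 0.4931 -0.1386] ztop 0.0109 rect [ 494.8 -136.9] [24.1  9.4] 24.6 bgr [189. 195. 202.]
px [396. 292.] n 18 mid [ 0.6469 -0.2619] ztop 0.0124 rect [ 647.6 -261.4] [ 8.  10.9] 43.8 bgr [ 75.  82. 178.]
px [283. 309.] n 334 mid [ 0.4261 -0.1408] ztop 0.0193 rect [ 426.3 -140.5] [42.1 39.3] 84.5 bgr [138. 141. 146.]
px [346. 337.] n 107 mid [ 0.483  -0.2754] ztop 0.0192 rect [ 482.6 -275.4] [27.6 13.6] 87.0 bgr [94. 86. 84.]
in case
px [274. 190.] n 164 mid [0.6367 0.1587] ztop 0.0289 rect [637.1 155.9] [  6.1 104.9] 3.3 bgr [123. 126. 126.]
px [219. 212.] n 384 mid [0.4784 0.1807] ztop 0.0299 rect [492.4 176.9] [ 90.6 143.9] 40.3 bgr [109. 111. 111.]
px [290. 208.] n 41 mid [0.6261 0.0815] ztop 0.0286 rect [618.  82.] [ 3.8 38.5] 90.0 bgr [130. 134. 133.]
px [211. 227.] n 84 mid [0.4379 0.1565] ztop 0.0194 rect [437.7 158. ] [11.6 43.9] 2.5 bgr [113. 134. 106.]
px [206. 241.] n 132 mid [0.4024 0.1241] ztop 0.0295 rect [402.  129.6] [ 2.9 94.9] 3.6 bgr [121. 124. 123.]
[ 0.5297103  -0.15239842  0.20576915]
```

Request:
servo_tool --targets '[[[0.005,0.03,-0.15,0,0,0],[0,0,-0.25,0,0,0],[0,0,-0.27,0,0,0],[0,0,-0.27,0,0,0],[0,0,-0.27,0,0,0],[0,0,-0.2,0,0,0],[0,0,-0.16,0,0,0],[0,0,-0.1,0,0,0],[0,0,0,0,0,0]]]' --fingers 34

```text
time_s: 7.48
tcp_pos: [0.527, -0.1437, 0.0027]
tcp_rot: [-0.002, 0.712, 0.702, -0.001]
force: [-0.0, 0.2, 0.7]
finger_gap: 0.398
gripper_force: 0.0
```

Request:
servo_tool --targets '[[[0,0,0,0,0,0],[0,0,0,0,0,0],[0,0,0,0,0,0],[0,0,0,0,0,0],[0,0,0,0,0,0]]]' --fingers 0

```text
time_s: 7.9
tcp_pos: [0.5295, -0.1451, 0.0057]
tcp_rot: [0.001, 0.712, 0.702, 0.001]
force: [-0.4, 1.2, 8.6]
finger_gap: 0.132
gripper_force: 24.5
```

Request:
servo_tool --targets '[[[0,0,0,0,0,0],[0,0,0.15,0,0,0],[0,0,0.3,0,0,0],[0,0,0.33,0,0,0],[0,0,0.33,0,0,0],[0,0,0.3,0,0,0],[0,0.05,0.15,0,0,0],[-0.03,0.15,0.05,0,0,0],[-0.07,0.25,0,0,0,0.15],[-0.07,0.25,0,0,0,0]]]'

```text
time_s: 8.73
tcp_pos: [0.5084, -0.0606, 0.1991]
tcp_rot: [0.001, 0.685, 0.729, 0.001]
force: [-0.2, 1.3, -0.1]
finger_gap: 0.121
gripper_force: 45.0
```

Request:
servo_tool --targets '[[[-0.07,0.26,0,0,0,0],[-0.07,0.26,0,0,0,0],[-0.07,0.26,0,0,0,0],[-0.07,0.26,0,0,0,0],[-0.07,0.26,0,0,0,0],[-0.05,0.2,0,0,0,0],[0,0,0,0,0,0],[0,0,0,0,0,0]]]'

```text
time_s: 9.4
tcp_pos: [0.4599, 0.1201, 0.1981]
tcp_rot: [0.0, 0.685, 0.729, 0.0]
force: [-0.5, -0.1, -0.3]
finger_gap: 0.124
gripper_force: 45.0
```

Request:
servo_tool --targets '[[[0.01,0.09,0,0,0,0],[0,0,-0.2,0,0,0],[0,0,-0.25,0,0,0],[0,0,-0.27,0,0,0],[0,0,-0.27,0,0,0],[0,0,-0.22,0,0,0],[0,0,-0.15,0,0,0],[0,0,-0.1,0,0,0],[0,0,-0.07,0,0,0],[0,0,0,0,0,0]]]'

```text
time_s: 10.23
tcp_pos: [0.4608, 0.1293, 0.0127]
tcp_rot: [-0.001, 0.686, 0.728, -0.001]
force: [-1.6, 0.2, -0.3]
finger_gap: 0.123
gripper_force: 45.0
```

Request:
servo_tool --targets '[[[0,0,0,0,0,0],[0,0,0,0,0,0],[0,0,0,0,0,0],[0,0,0.1,0,0,0],[0,0,0.3,0,0,0],[0,0,0.3,0,0,0],[0,0,0.3,0,0,0],[0,0,0.3,0,0,0],[0,0,0.3,0,0,0],[0,0,0,0,0,0]]]' --fingers 26

```text
time_s: 11.07
tcp_pos: [0.4651, 0.131, 0.2136]
tcp_rot: [0.003, 0.686, 0.728, 0.005]
force: [0.8, 0.7, -0.2]
finger_gap: 0.304
gripper_force: 0.0
```

Request:
servo_tool --targets '[[[0.01,-0.15,0,0,0,-0.1],[0.01,-0.3,0,0,0,0],[0.01,-0.3,0,0,0,0],[0.01,-0.3,0,0,0,0],[0.01,-0.3,0,0,0,0],[0.01,-0.3,0,0,0,0],[0.01,-0.3,0,0,0,0],[0.01,-0.3,0,0,0,0],[0.01,-0.3,0,0,0,0],[0.01,-0.3,0,0,0,0]]]' --fingers 34

```text
time_s: 11.9
tcp_pos: [0.4732, -0.214, 0.2069]
tcp_rot: [0.001, 0.704, 0.711, 0.0]
force: [0.5, 0.1, 0.2]
finger_gap: 0.402
gripper_force: 0.0
```

Request:
servo_tool --targets '[[[0.02,-0.25,0,0,0,0],[0.01,-0.15,0,0,0,0],[0,-0.05,0,0,0,0],[0,0,0,0,0,0],[0,0,0,0,0,0]]]' --fingers 34

```text
time_s: 12.32
tcp_pos: [0.4767, -0.2655, 0.2062]
tcp_rot: [-0.0, 0.704, 0.71, 0.0]
force: [-0.5, 0.6, -0.5]
finger_gap: 0.398
gripper_force: 0.0
```

```bash
python3 - <<'E'
from seg import *
for n in ("scene","top"):
    im,P=cloud(n); print(n)
    seg(P,im,xr=(.38,.65),yr=(-.33,-.1)); 
    print("in case"); seg(P,im,lo=.009,zmax=.034,xr=(.41,.63),yr=(.085,.20))
print(state()["tcp_pos"],state()["tcp_rot"])
E
```

```text
scene
px [306. 293.] n 25 mid [ 0.4928 -0.1375] ztop 0.0101 rect [ 493.9 -135.4] [22.3 12.4] 24.3 bgr [200. 206. 213.]
px [396. 292.] n 18 mid [ 0.6462 -0.2623] ztop 0.0137 rect [ 646.2 -260.8] [12.8  7.3] 84.2 bgr [ 74.  81. 176.]
px [283. 308.] n 318 mid [ 0.427  -0.1411] ztop 0.0196 rect [ 426.4 -141. ] [42.8 40.9] 81.6 bgr [150. 154. 159.]
px [346. 337.] n 109 mid [ 0.483  -0.2754] ztop 0.0188 rect [ 483.4 -274.4] [13.8 29.4] 1.4 bgr [90. 84. 82.]
in case
px [234. 216.] n 164 mid [0.5019 0.144 ] ztop 0.029 rect [502.4 145.7] [  5.3 107.1] 3.9 bgr [82. 83. 85.]
px [210. 227.] n 83 mid [0.4367 0.1569] ztop 0.0194 rect [436.6 158. ] [48.8 11.4] 86.4 bgr [116. 137. 111.]
px [227. 231.] n 77 mid [0.4611 0.1226] ztop 0.0214 rect [461.6 124.1] [12.8 30.7] 4.3 bgr [107.  98.  93.]
top
px [379. 166.] n 12 mid [ 0.6457 -0.2576] ztop 0.0156 rect [ 646.  -257.5] [ 5.1 11.2] 28.6 bgr [ 70.  76. 144.]
px [318. 178.] n 54 mid [ 0.6138 -0.1101] ztop 0.0135 rect [ 610.2 -108.2] [18.9 24. ] 78.8 bgr [172. 177. 180.]
px [327. 229.] n 28 mid [ 0.4903 -0.1344] ztop 0.011 rect [ 491.1 -133.4] [22.6 13.4] 12.8 bgr [178. 185. 187.]
px [385. 234.] n 70 mid [ 0.482  -0.2719] ztop 0.0199 rect [ 482.4 -271.8] [11.8 28.2] 1.7 bgr [80. 74. 71.]
px [325. 255.] n 18 mid [ 0.4294 -0.1293] ztop 0.0182 rect [ 429.2 -129.1] [ 6.6 18.3] 46.8 bgr [185. 190. 193.]
in case
px [224. 222.] n 26 mid [0.503  0.1181] ztop 0.0309 rect [503.2 116.3] [ 3.9 26. ] 6.7 bgr [93. 95. 95.]
px [202. 223.] n 21 mid [0.4988 0.1711] ztop 0.0263 rect [499.3 161.9] [ 0.5 42.5] 3.6 bgr [80. 82. 82.]
px [217. 239.] n 72 mid [0.461  0.1281] ztop 0.0226 rect [460.8 128. ] [11.9 26.5] 1.3 bgr [100.  92.  87.]
px [203. 250.] n 88 mid [0.4364 0.1609] ztop 0.0193 rect [436.3 160.9] [40.  10.6] 87.2 bgr [ 99. 118.  93.]
[ 0.47680926 -0.26484878  0.20621031] [-1.40938735e-04  7.03265160e-01  7.10927621e-01  1.11868341e-04]
```

Request:
servo_tool --targets '[[[0.048,-0.07,0,0,0,0],[0,0,-0.2,0,0,0],[0,0,-0.27,0,0,0],[0,0,-0.28,0,0,0],[0,0,-0.28,0,0,0],[0,0,-0.22,0,0,0],[0,0,-0.2,0,0,0],[0,0,-0.12,0,0,0],[0,0,-0.08,0,0,0],[0,0,0,0,0,0]]]' --fingers 34

```text
time_s: 13.25
tcp_pos: [0.4821, -0.2736, 0.0063]
tcp_rot: [-0.001, 0.703, 0.711, -0.0]
force: [-0.8, 0.2, -0.6]
finger_gap: 0.397
gripper_force: 0.0
```

Request:
servo_tool --targets '[[[0,0,0,0,0,0],[0,0,0,0,0,0],[0,0,0,0,0,0],[0,0,0,0,0,0],[0,0,0,0,0,0],[0,0,0,0,0,0]]]' --fingers 0

```text
time_s: 13.75
tcp_pos: [0.4834, -0.2749, 0.0091]
tcp_rot: [0.001, 0.704, 0.711, 0.0]
force: [0.4, 0.9, 6.8]
finger_gap: 0.127
gripper_force: 42.6
```

Request:
servo_tool --targets '[[[0,0,0.15,0,0,0],[0,0,0.3,0,0,0],[0,0,0.33,0,0,0],[0,0,0.33,0,0,0],[0,0,0.3,0,0,0],[0,0.1,0.15,0,0,0.05],[-0.03,0.2,0.05,0,0,0.05],[-0.035,0.3,0,0,0,0],[-0.035,0.3,0,0,0,0],[-0.035,0.3,0,0,0,0]]]'

```text
time_s: 14.58
tcp_pos: [0.466, -0.1293, 0.2019]
tcp_rot: [0.0, 0.686, 0.728, 0.0]
force: [0.5, -0.6, 0.1]
finger_gap: 0.12
gripper_force: 41.7
```

Request:
servo_tool --targets '[[[-0.035,0.3,0,0,0,0],[-0.035,0.3,0,0,0,0],[-0.035,0.3,0,0,0,0],[-0.035,0.3,0,0,0,0],[-0.035,0.3,0,0,0,0],[-0.03,0.25,0,0,0,0],[-0.02,0.13,0,0,0,0],[0,0,0,0,0,0],[0,0,0,0,0,0]]]'

```text
time_s: 15.33
tcp_pos: [0.4394, 0.0956, 0.2015]
tcp_rot: [0.0, 0.685, 0.729, 0.0]
force: [0.9, 0.5, -0.4]
finger_gap: 0.125
gripper_force: 41.7
```

Request:
servo_tool --targets '[[[0.01,-0.03,0,0,0,0],[0,0,-0.2,0,0,0],[0,0,-0.25,0,0,0],[0,0,-0.27,0,0,0],[0,0,-0.27,0,0,0],[0,0,-0.22,0,0,0],[0,0,-0.15,0,0,0],[0,0,-0.12,0,0,0],[0,0,-0.07,0,0,0],[0,0,0,0,0,0]]]'

```text
time_s: 16.17
tcp_pos: [0.4399, 0.0901, 0.0139]
tcp_rot: [-0.001, 0.686, 0.727, -0.001]
force: [0.6, -0.6, 0.5]
finger_gap: 0.125
gripper_force: 41.7
```

Request:
servo_tool --targets '[[[0,0,0,0,0,0],[0,0,0,0,0,0],[0,0,0,0,0,0],[0,0,0.1,0,0,0],[0,0,0.3,0,0,0],[0,0,0.3,0,0,0],[0,0,0.3,0,0,0],[0,0,0.3,0,0,0],[0,0,0.3,0,0,0],[0,0,0,0,0,0]]]' --fingers 26

```text
time_s: 17.0
tcp_pos: [0.4445, 0.0923, 0.2148]
tcp_rot: [0.003, 0.685, 0.728, 0.005]
force: [2.6, 0.2, 0.3]
finger_gap: 0.308
gripper_force: 0.0
```

Request:
servo_tool --targets '[[[-0.02,-0.15,0,0,0,-0.17],[-0.02,-0.25,0,0,0,-0.16],[-0.02,-0.27,0,0,0,0],[-0.02,-0.27,0,0,0,0],[-0.02,-0.27,0,0,0,0],[-0.02,-0.27,0,0,0,0],[-0.02,-0.27,0,0,0,0],[-0.01,-0.15,0,0,0,0],[0,0,0,0,0,0],[0,0,0,0,0,0]]]' --fingers 62

```text
time_s: 17.83
tcp_pos: [0.4225, -0.1371, 0.2077]
tcp_rot: [0.0, 0.744, 0.668, 0.0]
force: [-0.2, -0.4, 0.5]
finger_gap: 0.722
gripper_force: 0.0
```

```bash
python3 - <<'E'
from seg import *
for n in ("scene","top"):
    im,P=cloud(n); print(n)
    seg(P,im,xr=(.36,.6),yr=(-.33,-.1)); 
    print("in case"); seg(P,im,lo=.009,zmax=.034,xr=(.41,.49),yr=(.078,.20))
    cv2.imwrite(f"pics/{n}2.png",im)
print(state()["tcp_pos"],state()["tcp_rot"])
a=cv2.imread("pics/scene2.png")[180:350,170:390]; b=cv2.imread("pics/top2.png")[150:290,130:350]
f=lambda i:cv2.resize(i,(400,300),interpolation=cv2.INTER_CUBIC)
cv2.imwrite("pics/v3.png",np.hstack([f(a),f(b)]))
E
```

```text
scene
px [306. 294.] n 20 mid [ 0.4914 -0.1388] ztop 0.0098 rect [ 493.  -139.4] [10.1 19.1] 82.4 bgr [204. 211. 217.]
px [283. 308.] n 333 mid [ 0.4264 -0.1409] ztop 0.0194 rect [ 426.3 -140.4] [43.1 39.1] 82.4 bgr [143. 146. 152.]
in case
px [210. 227.] n 78 mid [0.4364 0.1563] ztop 0.0196 rect [436.8 157.7] [45.6 12. ] 87.4 bgr [117. 140. 111.]
px [227. 230.] n 75 mid [0.4611 0.1234] ztop 0.0214 rect [462.  123.4] [14.1 28.9] 8.5 bgr [109. 100.  95.]
px [224. 239.] n 16 mid [0.4393 0.1001] ztop 0.0219 rect [440.3 100.4] [13.   9.2] 3.5 bgr [157. 154. 151.]
top
px [327. 228.] n 28 mid [ 0.4936 -0.1332] ztop 0.0093 rect [ 494.8 -132.9] [12.  21.5] 89.6 bgr [180. 186. 188.]
in case
px [217. 239.] n 73 mid [0.4611 0.1281] ztop 0.0225 rect [460.8 128.1] [11.9 26.3] 2.4 bgr [101.  93.  88.]
px [202. 250.] n 89 mid [0.4362 0.1606] ztop 0.0198 rect [436.2 161.1] [40.4 10.7] 87.0 bgr [101. 120.  95.]
px [232. 249.] n 62 mid [0.4393 0.0918] ztop 0.0222 rect [440.1  92.2] [11.8 26.3] 2.1 bgr [96. 87. 82.]
[ 0.42259948 -0.13585874  0.20750761] [3.63166880e-05 7.43274261e-01 6.68986790e-01 2.14689398e-04]
```

View pics/v3.png

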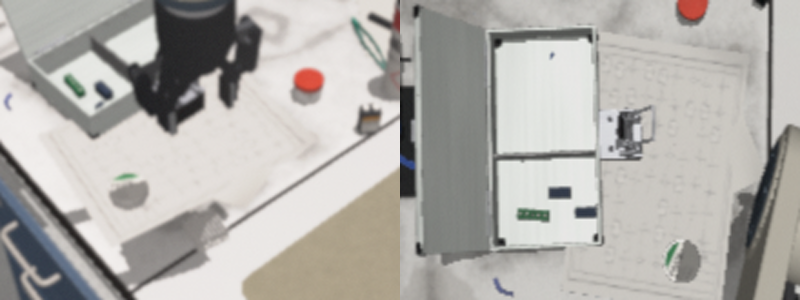

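The inset shows both relays and the terminal in the narrow compartment, with the bystanders undisturbed. The heat sink comes next.

Request:
servo_tool --targets '[[[0.03,-0.025,0,0,0,-0.02],[0,0,-0.2,0,0,0],[0,0,-0.27,0,0,0],[0,0,-0.28,0,0,0],[0,0,-0.28,0,0,0],[0,0,-0.25,0,0,0],[0,0,-0.2,0,0,0],[0,0,-0.12,0,0,0],[0,0,-0.08,0,0,0],[0,0,0,0,0,0]]]' --fingers 62

```text
time_s: 18.77
tcp_pos: [0.4256, -0.1385, 0.0042]
tcp_rot: [-0.001, 0.746, 0.666, -0.001]
force: [0.0, -0.4, -0.6]
finger_gap: 0.726
gripper_force: 0.0
```

Request:
servo_tool --targets '[[[0,0,0,0,0,0],[0,0,0,0,0,0],[0,0,0,0,0,0],[0,0,0,0,0,0],[0,0,0,0,0,0],[0,0,0,0,0,0]]]' --fingers 20

```text
time_s: 19.27
tcp_pos: [0.4273, -0.1397, 0.0068]
tcp_rot: [0.001, 0.747, 0.665, 0.001]
force: [-1.0, 1.7, 8.2]
finger_gap: 0.445
gripper_force: 41.1
```

Request:
servo_tool --targets '[[[0,0,0.15,0,0,0],[0,0,0.3,0,0,0],[0,0,0.33,0,0,0],[0,0,0.33,0,0,0],[0,0,0.33,0,0,0],[0.05,0.1,0.2,0,0,0.18],[0.1,0.2,0.05,0,0,0.17],[0.13,0.25,0,0,0,0],[0.13,0.25,0,0,0,0],[0.13,0.25,0,0,0,0]]]'

```text
time_s: 20.1
tcp_pos: [0.4917, -0.0123, 0.2096]
tcp_rot: [0.001, 0.686, 0.728, 0.001]
force: [-0.5, -0.6, 0.1]
finger_gap: 0.44
gripper_force: 40.5
```

Request:
servo_tool --targets '[[[0.13,0.25,0,0,0,0],[0.13,0.25,0,0,0,0],[0.13,0.25,0,0,0,0],[0.13,0.25,0,0,0,0],[0.12,0.22,0,0,0,0],[0.07,0.15,0,0,0,0],[0,0,0,0,0,0],[0,0,0,0,0,0]]]'

```text
time_s: 20.77
tcp_pos: [0.5762, 0.1517, 0.2086]
tcp_rot: [0.0, 0.685, 0.729, -0.0]
force: [-0.8, -0.4, -0.9]
finger_gap: 0.446
gripper_force: 40.5
```

Request:
servo_tool --targets '[[[-0.01,-0.07,0,0,0,0],[0,0,-0.2,0,0,0],[0,0,-0.25,0,0,0],[0,0,-0.27,0,0,0],[0,0,-0.27,0,0,0],[0,0,-0.22,0,0,0],[0,0,-0.2,0,0,0],[0,0,-0.12,0,0,0],[0,0,-0.09,0,0,0],[0,0,0,0,0,0]]]'

```text
time_s: 21.6
tcp_pos: [0.5738, 0.1409, 0.0127]
tcp_rot: [-0.001, 0.686, 0.728, -0.001]
force: [0.2, 0.2, -0.9]
finger_gap: 0.442
gripper_force: 41.2
```

Request:
servo_tool --targets '[[[0,0,0,0,0,0],[0,0,0,0,0,0],[0,0,0,0,0,0],[0,0,0.1,0,0,0],[0,0,0.3,0,0,0],[0,0,0.3,0,0,0],[0,0,0.3,0,0,0],[0,0,0.3,0,0,0],[0,0,0.3,0,0,0],[0,0,0,0,0,0]]]' --fingers 54

```text
time_s: 22.43
tcp_pos: [0.5789, 0.1436, 0.2154]
tcp_rot: [0.003, 0.685, 0.728, 0.005]
force: [1.5, 0.1, 0.9]
finger_gap: 0.632
gripper_force: 0.0
```

```bash
python3 - <<'E'
from seg import *
for n in ("scene","top"):
    q=np.load(n+"0.npy").reshape(-1,3)
    for x in (.5,.55,.6,.65):
        print(n,x,[ (lambda s: round(float(s.max())*1000) if len(s) else None)(q[(abs(q[:,0]-x)<.025)&(abs(q[:,1]-y)<.01)][:,2]) for y in np.arange(.24,.44,.02)])
im,P=cloud("top"); seg(P,im,lo=.009,zmax=.034,xr=(.41,.63),yr=(.078,.20)); im,P=cloud("scene");seg(P,im,lo=.012,zmax=.034,xr=(.51,.63),yr=(.085,.20)); print(state()["tcp_pos"])
E
```

```text
scene 0.5 [148, 183, 177, None, None, None, None, None, None, None]
scene 0.55 [144, 181, 180, None, None, None, None, None, None, None]
scene 0.6 [134, 181, 181, None, None, None, None, None, None, None]
scene 0.65 [129, 178, 181, None, None, None, None, None, None, None]
top 0.5 [141, 183, 182, None, 15, 52, 46, 11, 9, 19]
top 0.55 [134, 182, 183, None, 12, 55, 47, 12, 8, 18]
top 0.6 [124, 177, 183, None, 6, 61, 61, 8, 9, 9]
top 0.65 [117, 167, 181, 7, 6, 60, 58, 8, 9, 8]
px [238. 188.] n 19 mid [0.5698 0.0796] ztop 0.0304 rect [569.9  79.5] [17.3  0.4] 2.1 bgr [148. 152. 150.]
px [236. 248.] n 14 mid [0.4409 0.0811] ztop 0.0225 rect [440.5  81.6] [ 5.1 11.8] 87.3 bgr [95. 91. 88.]
px [259. 205.] n 184 mid [0.5736 0.1418] ztop 0.0245 rect [575.4 142.2] [42.4 42.6] 5.3 bgr [132. 135. 139.]
[0.57615653 0.14286359 0.20932431]
```

Request:
servo_tool --targets '[[[0,0.1,0.2,0,0,0],[0,0.2,0.2,0,0,0],[0,0.3,0.05,0,0,0],[0,0.3,0,0,0,0],[0,0.3,0,0,0,0],[0,0.25,0,0,0,0],[0,0.15,0,0,0,0],[0,0.05,0,0,0,0],[0,0,0,0,0,0],[0,0,0,0,0,0]]]' --fingers 0

```text
time_s: 23.37
tcp_pos: [0.5748, 0.3395, 0.2594]
tcp_rot: [0.0, 0.686, 0.728, -0.001]
force: [0.7, -0.3, 0.1]
finger_gap: -0.002
gripper_force: 0.0
```

Request:
servo_tool --targets '[[[0,0,-0.2,0,0,0],[0,0,-0.3,0,0,0],[0,0,-0.25,0,0,0],[0,0,-0.12,0,0,0],[0,0,-0.05,0,0,0],[0,0,0,0,0,0]]]'

```text
time_s: 23.87
tcp_pos: [0.5746, 0.3385, 0.1482]
tcp_rot: [-0.0, 0.686, 0.728, -0.001]
force: [-0.7, 0.5, -0.2]
finger_gap: 0.002
gripper_force: 0.0
```

Request:
servo_tool --targets '[[[0,-0.1,0,0,0,0],[0,-0.1,0,0,0,0],[0,-0.09,0,0,0,0],[0,-0.08,0,0,0,0],[0,-0.08,0,0,0,0],[0,-0.08,0,0,0,0],[0,-0.08,0,0,0,0],[0,-0.08,0,0,0,0],[0,-0.08,0,0,0,0],[0,-0.08,0,0,0,0]]]'

```text
time_s: 24.7
tcp_pos: [0.576, 0.2382, 0.1509]
tcp_rot: [0.0, 0.686, 0.728, 0.001]
force: [1.4, 3.0, 12.4]
finger_gap: 0.0
gripper_force: 1.2
```

Request:
servo_tool --targets '[[[0,0,0.04,0,0,0],[0,-0.04,0.04,0,0,0],[0,-0.06,0,0,0,0],[0,-0.06,0,0,0,0],[0,-0.06,0,0,0,0],[0,0,0,0,0,0]]]'

```text
time_s: 25.2
tcp_pos: [0.5748, 0.2106, 0.159]
tcp_rot: [0.0, 0.686, 0.728, -0.001]
force: [-0.0, -0.0, 0.3]
finger_gap: -0.001
gripper_force: 0.0
```

```bash
python3 - <<'E'
from h import *
im,P=cloud("scene"); cv2.imwrite("pics/v4.png",cv2.resize(im[60:300,130:450],None,fx=2,fy=2))
q=P.reshape(-1,3); print(state()["tcp_pos"],state()["force"])
L=q[(q[:,2]>.08)&(q[:,2]<.2)&(q[:,0]>.40)&(q[:,0]<.52)&(q[:,1]>.1)&(q[:,1]<.32)]
print(len(L),np.linalg.lstsq(np.c_[np.ones(len(L)),L[:,0]-.52,L[:,2]-.05],L[:,1],rcond=None)[0],L[:,2].max())
E
```

```text
[0.57473138 0.21102426 0.15891273] [ 0.18864864 -0.17789273  0.21963069]
1321 [ 0.21340101  0.06950328 -0.2163473 ] 0.1905024195300753
```

View pics/v4.png

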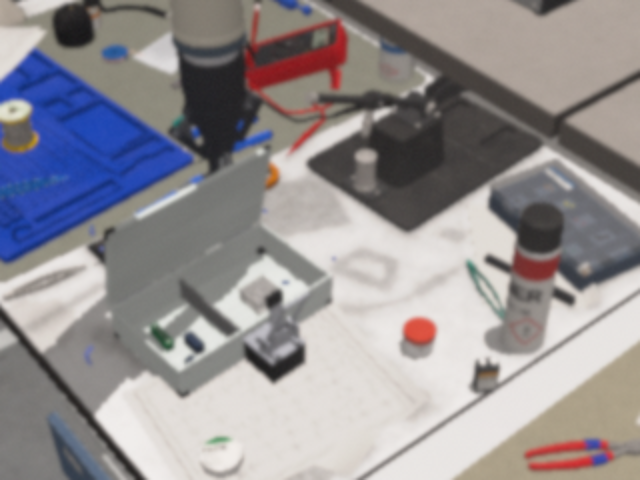

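Request:
servo_tool --targets '[[[0,-0.083,-0.028,0,0,0],[0,-0.083,-0.028,0,0,0],[0,-0.083,-0.028,0,0,0],[0,-0.067,-0.043,0,0,0],[0,-0.067,-0.043,0,0,0],[0,-0.067,-0.043,0,0,0],[0,-0.053,-0.06,0,0,0],[0,-0.053,-0.06,0,0,0],[0,-0.053,-0.06,0,0,0],[0,0,0,0,0,0]]]'

```text
time_s: 26.08
tcp_pos: [0.5738, 0.1376, 0.1101]
tcp_rot: [-0.001, 0.686, 0.728, -0.001]
force: [-0.2, 0.7, -0.3]
finger_gap: -0.001
gripper_force: 0.0
```

Request:
servo_tool --targets '[[[0,-0.037,-0.072,0,0,0],[0,-0.037,-0.072,0,0,0],[0,-0.037,-0.072,0,0,0],[0,-0.025,-0.06,0,0,0],[0,-0.015,-0.06,0,0,0],[0,0,-0.05,0,0,0],[0,0,-0.04,0,0,0],[0,0,-0.02,0,0,0],[0,0,0,0,0,0],[0,0,0,0,0,0]]]'

```text
time_s: 26.92
tcp_pos: [0.5751, 0.1211, 0.0585]
tcp_rot: [-0.0, 0.686, 0.728, -0.0]
force: [0.3, 0.0, -0.5]
finger_gap: -0.001
gripper_force: 0.0
```

Request:
servo_tool --targets '[[[0,0,-0.02,0,0,0],[0,0,-0.02,0,0,0],[0,0,0,0,0,0],[0,0,0,0,0,0]]]'

```text
time_s: 27.25
tcp_pos: [0.5755, 0.1212, 0.0576]
tcp_rot: [0.0, 0.685, 0.728, 0.0]
force: [-14.0, -2.6, 42.5]
finger_gap: -0.001
gripper_force: 21.2
```

Request:
servo_tool --targets '[[[0,0,0.1,0,0,0],[0,0,0.3,0,0,0],[0,0,0.3,0,0,0],[0.2,0,0.3,0,0,0],[0.3,0,0.3,0,0,0],[0.3,0,0,0,0,0],[0.1,0,0,0,0,0],[0,0,0,0,0,0]]]'

```text
time_s: 27.92
tcp_pos: [0.6786, 0.1211, 0.2025]
tcp_rot: [0.001, 0.686, 0.728, 0.001]
force: [-1.4, -0.1, -0.5]
finger_gap: 0.001
gripper_force: 0.0
```

```bash
python3 - <<'E'
from h import *
print(state()["tcp_pos"],state()["force"])
for n in("top","scene"):
    im,P=cloud(n); q=P.reshape(-1,3); cv2.imwrite(f"pics/{n}5.png",im)
    L=q[(q[:,2]>.045)&(q[:,2]<.064)&(abs(q[:,0]-.52)<.1)&(abs(q[:,0]-.52)>.03)&(q[:,1]>.085)&(q[:,1]<.2)]
    s=np.linalg.lstsq(np.c_[np.ones(len(L)),L[:,0]-.52,L[:,1]-.145],L[:,2],rcond=None)[0]; print(n,"lid z plane",s)
    k=q[(q[:,2]>.0625)&(q[:,2]<.085)&(abs(q[:,0]-.52)<.05)&(q[:,1]>.07)&(q[:,1]<.16)]
    print(" keeper",len(k),np.c_[k.min(0),k.mean(0),k.max(0)].round(4).tolist())
    t=q[(q[:,2]>.06)&(q[:,2]<.16)&(abs(q[:,0]-.525)<.04)&(q[:,1]<.075)&(q[:,1]>-.05)]
    for z in np.arange(.06,.16,.01):
        s=t[(t[:,2]>=z)&(t[:,2]<z+.01)]
        if len(s)>2: print("  z%.3f"%z,len(s),"x",s[:,0].min().round(3),s[:,0].max().round(3),"y",s[:,1].min().round(3),s[:,1].max().round(3))
a=cv2.imread("pics/scene5.png")[150:270,180:340]; b=cv2.imread("pics/top5.png")[150:270,180:340]
f=lambda i:cv2.resize(i,(400,300),interpolation=cv2.INTER_CUBIC)
cv2.imwrite("pics/v5.png",np.hstack([f(a),f(b)]))
E
```

```text
[0.67860939 0.12105968 0.20254276] [-1.37039283 -0.14006358 -0.48196778]
top lid z plane [0. 0. 0.]Traceback (most recent call last):
  File "<stdin>", line 8, in <module>
    return umr_minimum(a, axis, None, out, keepdims, initial, where)
ValueError: zero-size array to reduction operation minimum which has no identity
```

Request:
servo_tool --targets '[[[0,-0.2,0.1,0,0,0],[0,-0.3,0.1,0,0,0],[0,-0.3,0,0,0,0],[0,-0.3,0,0,0,0],[0,-0.3,0,0,0,0],[0,-0.3,0,0,0,0],[-0.1,-0.3,0,0,0,0],[-0.2,-0.3,0,0,0,0],[-0.2,-0.2,0,0,0,0],[-0.1,-0.1,0,0,0,0]]]'

```text
time_s: 28.8
tcp_pos: [0.6005, -0.1917, 0.225]
tcp_rot: [-0.001, 0.686, 0.727, -0.001]
force: [0.8, 0.6, 0.1]
finger_gap: 0.001
gripper_force: 0.0
```

```bash
cat > look.py <<'E'
from h import *
import sys
def look(tag):
    print(state()["tcp_pos"],state()["force"])
    for n in("top","scene"):
        im,P=cloud(n); q=P.reshape(-1,3); cv2.imwrite(f"pics/{n}{tag}.png",im); np.save(f"{n}{tag}.npy",P)
        L=q[(q[:,2]>.045)&(q[:,2]<.064)&(abs(q[:,0]-.52)<.1)&(abs(q[:,0]-.52)>.03)&(q[:,1]>.085)&(q[:,1]<.2)]
        if len(L)>20: s=np.linalg.lstsq(np.c_[np.ones(len(L)),L[:,0]-.52,L[:,1]-.145],L[:,2],rcond=None)[0]; print(n,"lid z plane",s)
        k=q[(q[:,2]>.0635)&(q[:,2]<.085)&(abs(q[:,0]-.52)<.05)&(q[:,1]>.073)&(q[:,1]<.16)]
        if len(k): print(" keeper",len(k),np.c_[k.min(0),k.mean(0),k.max(0)].round(4).tolist())
        t=q[(q[:,2]>.06)&(q[:,2]<.16)&(abs(q[:,0]-.525)<.04)&(q[:,1]<.075)&(q[:,1]>-.05)]
        for z in np.arange(.06,.16,.01):
            s=t[(t[:,2]>=z)&(t[:,2]<z+.01)]
            if len(s)>2: print("  z%.3f"%z,len(s),"x",s[:,0].min().round(3),s[:,0].max().round(3),"y",s[:,1].min().round(3),s[:,1].mean().round(3),s[:,1].max().round(3))
    a=cv2.imread(f"pics/scene{tag}.png")[150:270,180:340]; b=cv2.imread(f"pics/top{tag}.png")[150:270,180:340]
    f=lambda i:cv2.resize(i,(400,300),interpolation=cv2.INTER_CUBIC)
    cv2.imwrite(f"pics/v{tag}.png",np.hstack([f(a),f(b)]))
look(sys.argv[1])
E
python3 look.py 5
```

```text
[ 0.60052011 -0.19174007  0.22501402] [0.80124706 0.57090723 0.12833498]
top lid z plane [ 0.05889108 -0.00097499  0.01582627]
 keeper 81 [[0.4715, 0.5218, 0.5675], [0.0879, 0.112, 0.1599], [0.0635, 0.067, 0.0758]]
  z0.060 41 x 0.503 0.549 y 0.03 0.038 0.049
  z0.070 39 x 0.509 0.546 y 0.031 0.036 0.041
  z0.080 14 x 0.508 0.545 y 0.028 0.036 0.042
  z0.090 12 x 0.509 0.546 y 0.023 0.028 0.041
  z0.100 19 x 0.509 0.544 y 0.018 0.033 0.045
  z0.110 35 x 0.51 0.545 y 0.014 0.04 0.049
  z0.120 12 x 0.51 0.546 y 0.01 0.024 0.049
  z0.130 37 x 0.511 0.545 y 0.005 0.007 0.01
scene lid z plane [0.0592173  0.00070781 0.01273959]
 keeper 57 [[0.4711, 0.5224, 0.569], [0.084, 0.0977, 0.1545], [0.0636, 0.0677, 0.0751]]
  z0.060 48 x 0.502 0.55 y 0.025 0.036 0.075
  z0.070 38 x 0.508 0.544 y 0.027 0.033 0.042
  z0.080 31 x 0.508 0.545 y 0.023 0.034 0.041
  z0.090 34 x 0.51 0.546 y 0.019 0.032 0.043
  z0.100 38 x 0.509 0.547 y 0.014 0.035 0.044
  z0.110 44 x 0.51 0.545 y 0.009 0.037 0.046
  z0.120 9 x 0.512 0.546 y 0.004 0.008 0.012
  z0.130 34 x 0.51 0.546 y -0.001 0.003 0.006
```

View pics/v5.png

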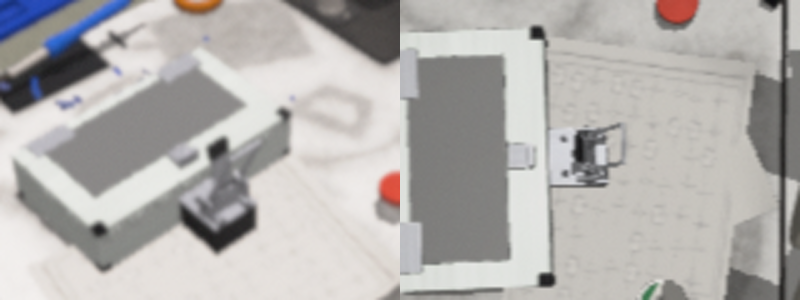

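The lid is shut, with the keeper at (183,155) left and (522,155) right. The loop still leans away from the case beyond the handle at (613,150). Next I'll approach the bar from the -y side.

Request:
servo_tool --targets '[[[-0.2,0.2,0,0,0,0],[-0.2,0.3,0,0,0,0],[-0.15,0.3,0,0,0,0],[-0.06,0.25,-0.1,0,0,0],[0,0.15,-0.2,0,0,0],[0,0.07,-0.25,0,0,0],[0,0,-0.18,0,0,0],[0,0,-0.08,0,0,0],[0,0,0,0,0,0],[0,0,0,0,0,0]]]'

```text
time_s: 29.73
tcp_pos: [0.5325, -0.0382, 0.129]
tcp_rot: [-0.0, 0.685, 0.728, -0.0]
force: [-0.5, -0.4, 0.1]
finger_gap: -0.0
gripper_force: 0.0
```

Request:
servo_tool --targets '[[[-0.02,0.08,0,0,0,0],[-0.01,0.08,0,0,0,0],[0,0.06,0,0,0,0],[0,0.06,0,0,0,0],[0,0.06,0,0,0,0],[0,0.05,0,0,0,0],[0,0.05,0,0,0,0],[0,0.04,0,0,0,0],[0,0.04,0,0,0,0],[0,0,0,0,0,0]]]'

```text
time_s: 30.57
tcp_pos: [0.5287, 0.0245, 0.1287]
tcp_rot: [-0.0, 0.685, 0.728, 0.0]
force: [0.6, 0.5, -1.2]
finger_gap: -0.0
gripper_force: 0.0
```

```bash
python3 look.py 6
```

```text
[0.52865611 0.02450618 0.12870414] [ 0.59790343  0.54398742 -1.20960809]
top lid z plane [0.05901896 0.00077893 0.01276167]
 keeper 23 [[0.4879, 0.5227, 0.5696], [0.089, 0.1135, 0.1595], [0.0636, 0.0674, 0.0745]]
  z0.060 5 x 0.503 0.505 y 0.042 0.043 0.046
scene lid z plane [ 0.05931345 -0.00058073  0.01294901]
 keeper 60 [[0.4884, 0.5231, 0.5583], [0.0827, 0.0979, 0.1545], [0.0635, 0.0675, 0.0735]]
  z0.060 48 x 0.485 0.551 y 0.027 0.037 0.074
  z0.070 55 x 0.508 0.547 y 0.027 0.034 0.041
  z0.080 44 x 0.507 0.546 y 0.027 0.036 0.041
  z0.090 42 x 0.508 0.546 y 0.032 0.038 0.045
  z0.100 28 x 0.509 0.544 y 0.035 0.039 0.042
  z0.110 31 x 0.509 0.531 y 0.034 0.041 0.048
  z0.120 8 x 0.508 0.524 y 0.019 0.036 0.041
  z0.130 32 x 0.507 0.54 y 0.012 0.024 0.046
  z0.140 50 x 0.508 0.545 y 0.012 0.021 0.045
  z0.150 39 x 0.514 0.542 y 0.009 0.017 0.028
```

View pics/v6.png

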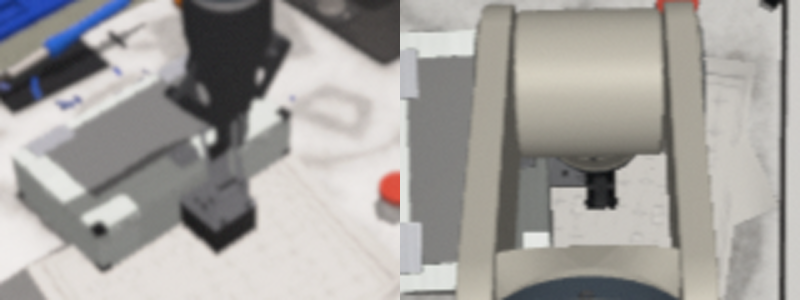

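The left view shows the loop nearly upright at the finger (215,150), so I'll push a little further.

Request:
servo_tool --targets '[[[0,0.03,0,0,0,0],[0,0.03,0,0,0,0],[0,0.03,0,0,0,0],[0,0.03,0,0,0,0],[0,0.03,0,0,0,0],[0,0.03,0,0,0,0],[0,0,0,0,0,0],[0,0,0,0,0,0]]]'

```text
time_s: 31.33
tcp_pos: [0.5287, 0.0456, 0.1287]
tcp_rot: [0.0, 0.685, 0.728, -0.0]
force: [-0.5, -0.2, -0.0]
finger_gap: 0.003
gripper_force: 0.0
```

Request:
servo_tool --targets '[[[0,-0.05,0.05,0,0,0],[0,-0.15,0.2,0,0,0],[0,-0.3,0.15,0,0,0],[0,-0.3,0,0,0,0],[0,-0.3,0,0,0,0],[0.1,-0.3,0,0,0,0],[0.1,-0.3,0,0,0,0],[0.1,-0.2,0,0,0,0],[0,0,0,0,0,0]]]'

```text
time_s: 32.08
tcp_pos: [0.5665, -0.1879, 0.1775]
tcp_rot: [0.002, 0.687, 0.727, 0.0]
force: [-0.4, -0.0, 0.3]
finger_gap: 0.0
gripper_force: 0.0
```

```bash
python3 look.py 7
```

```text
[ 0.56652686 -0.18786685  0.17754242] [-0.39986012 -0.00330645  0.28592041]
top lid z plane [ 0.05895628 -0.00013166  0.01510584]
 keeper 160 [[0.4733, 0.5214, 0.5658], [0.0732, 0.1012, 0.1576], [0.0635, 0.0676, 0.0743]]
  z0.060 62 x 0.503 0.549 y 0.03 0.047 0.074
  z0.070 85 x 0.506 0.546 y 0.03 0.045 0.072
  z0.080 8 x 0.517 0.535 y 0.041 0.041 0.042
  z0.100 8 x 0.515 0.535 y 0.043 0.043 0.043
  z0.110 32 x 0.514 0.536 y 0.042 0.047 0.049
scene lid z plane [0.05929317 0.00026816 0.01255488]
 keeper 100 [[0.4852, 0.5225, 0.5448], [0.0762, 0.0941, 0.1528], [0.0635, 0.068, 0.0744]]
  z0.060 57 x 0.492 0.564 y 0.025 0.041 0.075
  z0.070 80 x 0.507 0.547 y 0.028 0.038 0.067
  z0.080 24 x 0.517 0.536 y 0.036 0.038 0.041
  z0.090 23 x 0.518 0.536 y 0.036 0.04 0.046
  z0.100 32 x 0.515 0.539 y 0.037 0.041 0.045
  z0.110 33 x 0.515 0.538 y 0.038 0.042 0.045
```

View pics/v7.png

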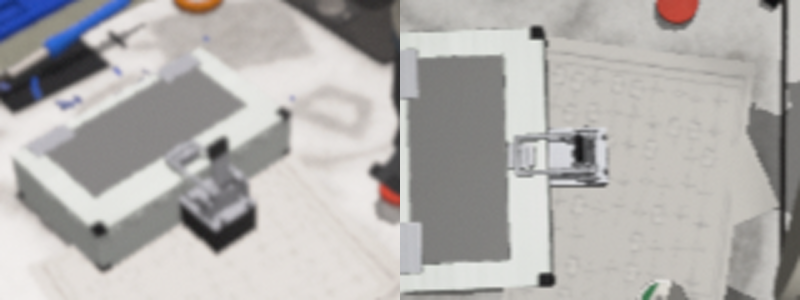

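```bash
python3 - <<'E'
from h import *
for n in("top","scene"):
    q=np.load(n+"7.npy").reshape(-1,3)
    for lo,hi in((.503,.511),(.511,.536),(.536,.55)):
        print(n,lo,[(lambda s:(round(float(s.max())*1000,1)) if len(s) else None)(q[(q[:,0]>lo)&(q[:,0]<hi)&(abs(q[:,1]-y)<.002)&(q[:,2]<.085)][:,2]) for y in np.arange(.04,.13,.004)])
E
```

```text
top 0.503 [73.5, 75.3, 70.2, 74.8, 71.9, 73.8, 73.4, 75.3, 72.6, 70.6, 67.1, 69.8, 69.2, 70.3, 70.3, 69.9, 72.2, 58.7, 60.3, 62.8, 62.5, 61.0, 61.7]
top 0.511 [83.8, 73.2, 70.6, 71.9, 67.9, 44.6, 41.1, 44.7, 42.1, 61.0, 62.9, 60.5, 73.8, 74.3, 71.4, 69.1, 72.4, 66.8, 66.6, 62.3, 64.6, 62.9, 62.9]
top 0.536 [73.2, 76.9, 78.4, 72.8, 74.2, 72.2, 72.4, 73.5, 73.3, 69.8, 70.6, 69.9, 71.2, 69.4, 69.5, 70.5, 70.4, 65.8, 61.7, 63.3, 61.9, 62.4, 63.7]
scene 0.503 [72.5, 72.6, 73.8, 71.9, 71.7, 71.8, 71.1, 71.9, 69.4, 71.0, 68.3, 68.4, 69.5, 67.2, 66.3, 69.9, 60.0, 59.5, 60.2, 59.8, 62.1, 61.5, 61.8]
scene 0.511 [84.5, 71.1, 70.3, None, 39.7, 41.9, 67.6, 41.9, 60.0, 58.7, 59.3, 74.4, 74.2, 72.4, 65.1, 71.0, 68.6, 63.3, 62.9, 62.9, 63.0, 62.6, 62.8]
scene 0.536 [71.2, 71.8, 70.3, None, None, None, None, 39.8, 37.7, 57.3, 68.1, 68.8, 69.8, 67.4, 68.0, 68.9, 65.9, 62.1, 61.4, 62.6, 62.6, 62.5, 61.6]
```

The loop now lies over the lid edge with its bar behind the keeper at (513,155), centre about 65 mm high and about 8 mm behind the seat, as expected. Next I'll throw the lever.

Request:
servo_tool --targets '[[[0,0.1,0.1,0,0,0],[-0.03,0.25,0.05,0,0,0],[-0.05,0.3,0,0,0,0],[-0.05,0.3,0,0,0,0],[-0.05,0.3,0,0,0,0],[-0.05,0.3,0,0,0,0],[-0.05,0.3,0,0,0,0],[-0.03,0.22,0,0,0,0],[-0.01,0.11,0,0,0,0],[0,0,0,0,0,0]]]'

```text
time_s: 33.02
tcp_pos: [0.5251, 0.0825, 0.1957]
tcp_rot: [-0.0, 0.684, 0.73, 0.0]
force: [-0.1, -0.4, 0.2]
finger_gap: -0.001
gripper_force: 0.0
```

Request:
servo_tool --targets '[[[0.02,0,-0.2,0,0,0],[0,0,-0.25,0,0,0],[0,0,-0.2,0,0,0],[0,0,-0.09,0,0,0],[0,0,0,0,0,0],[0,-0.08,0,0,0,0],[0,-0.08,0,0,0,0],[0,-0.08,0,0,0,0],[0,0,0,0,0,0]]]'

```text
time_s: 33.77
tcp_pos: [0.5295, 0.0482, 0.1072]
tcp_rot: [0.001, 0.686, 0.728, 0.001]
force: [-0.8, -0.0, 1.0]
finger_gap: 0.0
gripper_force: 0.0
```

Request:
servo_tool --targets '[[[0,-0.067,-0.008,0,0,0],[0,-0.067,-0.008,0,0,0],[0,-0.067,-0.008,0,0,0],[0,-0.044,-0.04,0,0,0],[0,-0.044,-0.04,0,0,0],[0,-0.044,-0.04,0,0,0],[0,-0.044,-0.04,0,0,0],[0,0,0,0,0,0]]]'

```text
time_s: 34.43
tcp_pos: [0.5279, 0.0041, 0.0826]
tcp_rot: [-0.001, 0.686, 0.728, -0.001]
force: [0.2, -0.7, 1.2]
finger_gap: -0.0
gripper_force: 0.2
```

Request:
servo_tool --targets '[[[0,-0.02,-0.04,0,0,0],[0,-0.02,-0.04,0,0,0],[0,-0.01,-0.03,0,0,0],[0,0,0,0,0,0],[0,0,0,0,0,0]]]'

```text
time_s: 34.85
tcp_pos: [0.5284, -0.001, 0.0703]
tcp_rot: [-0.0, 0.686, 0.728, -0.0]
force: [-0.6, -0.4, 0.7]
finger_gap: 0.004
gripper_force: 0.0
```

Request:
servo_tool --targets '[[[0,-0.01,-0.03,0,0,0],[0,-0.01,-0.03,0,0,0],[0,0,-0.02,0,0,0],[0,0,0,0,0,0],[0,0,0,0,0,0]]]'

```text
time_s: 35.27
tcp_pos: [0.5285, -0.0035, 0.0608]
tcp_rot: [-0.0, 0.686, 0.728, -0.0]
force: [-0.2, 0.2, 0.3]
finger_gap: 0.0
gripper_force: 0.0
```

```bash
python3 look.py 8
```

```text
[ 0.52848478 -0.00348242  0.06083105] [-0.17557664  0.21695065  0.31190972]
top lid z plane [0.05909958 0.00016151 0.01322122]
 keeper 54 [[0.4716, 0.5142, 0.5536], [0.0965, 0.1175, 0.1499], [0.0635, 0.0649, 0.071]]
  z0.060 17 x 0.503 0.512 y 0.033 0.041 0.053
  z0.130 3 x 0.489 0.491 y -0.014 -0.0 0.007
  z0.140 4 x 0.486 0.487 y -0.014 -0.0 0.007
scene lid z plane [0.05933645 0.00163526 0.01316901]
 keeper 75 [[0.489, 0.5218, 0.5426], [0.0732, 0.0911, 0.1425], [0.0635, 0.0678, 0.0747]]
  z0.060 47 x 0.497 0.542 y -0.027 0.024 0.074
  z0.070 39 x 0.514 0.543 y -0.016 -0.01 0.0
  z0.080 41 x 0.515 0.543 y -0.019 -0.011 0.002
  z0.090 22 x 0.516 0.541 y -0.017 -0.013 -0.008
  z0.100 45 x 0.501 0.561 y -0.02 -0.014 -0.007
  z0.110 103 x 0.493 0.564 y -0.02 -0.011 0.005
  z0.120 66 x 0.487 0.564 y -0.022 -0.014 0.008
  z0.130 65 x 0.485 0.565 y -0.024 -0.018 -0.008
  z0.140 72 x 0.485 0.547 y -0.024 -0.018 -0.01
  z0.150 75 x 0.486 0.561 y -0.026 -0.017 -0.008
```

View pics/v8.png

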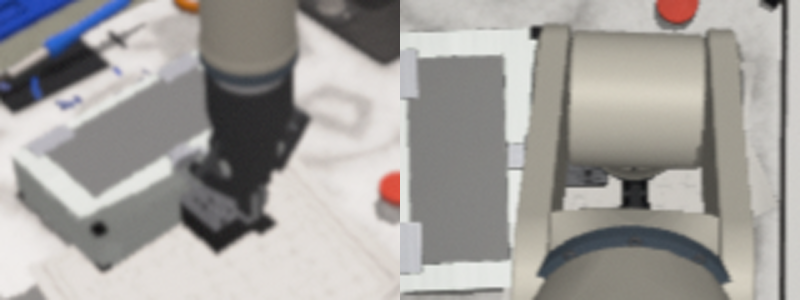

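Request:
servo_tool --targets '[[[0,0,0.1,0,0,0],[0,0,0.3,0,0,0],[0,0,0.3,0,0,0],[0,0,0.3,0,0,0],[0.05,-0.3,0.1,0,0,0],[0.05,-0.3,0,0,0,0],[0.05,-0.3,0,0,0,0],[0.05,-0.3,0,0,0,0],[0.05,-0.3,0,0,0,0],[0,-0.1,0,0,0,0]]]'

```text
time_s: 36.2
tcp_pos: [0.5596, -0.1998, 0.1935]
tcp_rot: [0.001, 0.686, 0.727, -0.0]
force: [0.3, -0.0, -0.3]
finger_gap: -0.002
gripper_force: 0.0
```

```bash
python3 look.py 9; python3 - <<'E'
from h import *
for n in("top","scene"):
    q=np.load(n+"9.npy").reshape(-1,3)
    for lo,hi in((.503,.511),(.517,.536),(.538,.55)):
        print(n,lo,[(lambda s:(round(float(np.median(s[s>s.max()-.006]))*1000,1)) if len(s) else None)(q[(q[:,0]>lo)&(q[:,0]<hi)&(abs(q[:,1]-y)<.003)&(q[:,2]<.085)][:,2]) for y in np.arange(-.04,.13,.005)])
E
```

```text
[ 0.55957178 -0.19975667  0.19350034] [ 0.275769   -0.01905211 -0.2643357 ]
top lid z plane [ 0.05896861 -0.00080716  0.01466775]
 keeper 128 [[0.4715, 0.5235, 0.5632], [0.0744, 0.1048, 0.1567], [0.0635, 0.0666, 0.0764]]
  z0.060 108 x 0.503 0.549 y -0.022 0.035 0.075
scene lid z plane [0.05923264 0.00022859 0.0128133 ]
 keeper 82 [[0.4865, 0.5224, 0.5417], [0.0735, 0.0916, 0.1593], [0.0635, 0.0673, 0.0748]]
  z0.060 82 x 0.503 0.551 y -0.027 0.037 0.075
top 0.503 [2.4, -0.6, 0.1, 0.8, 2.5, 1.8, 0.9, 1.3, 1.9, 0.9, 0.4, 0.6, 48.4, 52.8, 65.9, 61.1, 59.7, 59.7, 55.9, 60.1, 59.8, 60.7, 61.5, 61.7, 65.6, 67.7, 66.4, 66.7, 57.1, 56.7, 60.2, 59.5, 60.7, 58.9]
top 0.517 [3.3, 4.4, 1.1, 59.7, 59.6, 57.9, 58.6, 59.5, 59.7, 57.6, 57.3, 57.4, 58.1, 57.5, 58.4, 61.9, 61.8, 60.0, 39.0, 39.6, 38.7, 40.2, 40.3, 56.2, 56.9, 60.4, 71.6, 71.7, 63.5, 63.8, 62.3, 61.1, 60.6, 60.2]
top 0.538 [1.3, -0.1, 0.1, 1.0, 59.2, 57.7, 56.4, 57.3, 0.9, 1.0, 0.4, 1.5, 39.5, 50.3, 62.4, 60.7, 59.2, 59.7, 60.7, 55.7, 59.6, 59.7, 63.1, 63.9, 63.8, 64.4, 66.6, 66.0, 64.0, 58.1, 57.8, 59.0, 62.0, 61.2]
scene 0.503 [0.9, 1.8, 0.9, 0.5, 1.0, -0.4, 0.6, 0.7, 1.1, 1.7, 1.0, 36.8, 50.5, 55.6, 59.6, 59.6, 59.2, 58.3, 56.7, 59.8, 61.1, 59.7, 62.3, 63.3, 64.3, 64.6, 66.9, 57.3, 57.5, 58.0, 58.7, 61.2, 58.8, 58.9]
scene 0.517 [1.1, 0.9, 58.8, 58.2, 58.2, 57.6, 57.1, 57.4, 56.8, 58.3, 57.1, 57.0, 56.9, 57.5, 58.4, 60.3, 59.7, 58.0, None, 42.6, 39.3, 39.2, 57.3, 56.9, 69.5, 71.3, 71.1, 68.4, 63.3, 63.0, 61.5, 59.8, 59.7, 59.1]
scene 0.538 [1.3, 1.9, 1.0, 54.7, 56.6, 56.7, 57.1, 56.0, 56.0, 0.8, 0.4, -0.1, 52.1, 52.8, 63.7, 60.8, 60.0, 61.2, 59.5, 57.2, 59.6, 59.3, 63.6, 63.0, 65.2, 66.6, 68.8, 58.8, 58.7, 58.4, 59.2, 58.4, 58.3, 59.8]
```

View pics/v9.png

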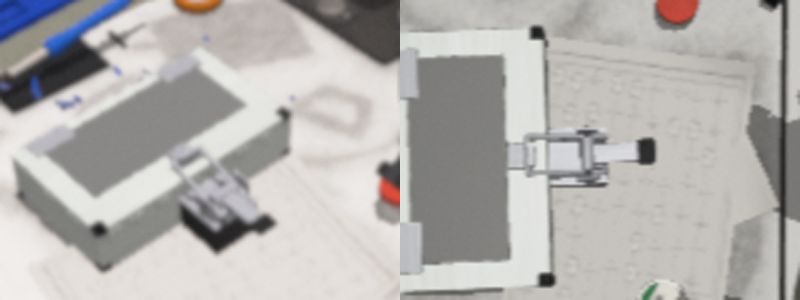

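The lever lies level at (640,150), 57–59 mm high all along the handle. The bar sits in the keeper's seat at y ≈ 0.093, the lid is shut and the arm is clear, so I'm handing in.

```bash
python3 -c "
from plant import finish_job
print(finish_job())"
```

```text
the job is handed in; nothing more can be done
None
```

I packed the one heat sink, two relays and the terminal block, shut and latched the lid with the lever home, and handed the job in at about 36 s; the cameras agreed, but no verdict came back, and one push on the closed lid read 42.5 N at the wrist, through the fingers.

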